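# Hold a tube rack square in the corner of the rack reader

### The job

Lift the rack of sample tubes off the table, keeping it upright, and set it on the rack reader's sprung frame, then push it into the reader's corner: one long side square against the back fence, so that the start bar is fully pressed in, and its end up against the stop block. The frame and the start bar are sprung and the reader only reads while the rack is held, so finish while still holding the rack with one firm diagonal push, towards the fence and down at once, so that it stays pressed against the fence and flat on the glass. Do not lean hard on the glass, and leave the things lying around alone.

Things in the scene. Friction and masses are not known exactly. Their poses are not given: they have to be found in the camera images.
- rack: open wire tube rack with five standing sample tubes fixed in it, 136 mm long (x), 74 mm tall (92 mm to the tube caps), about 0.15 kg. Origin: centre of its underside, z up. Its base plate, 4 mm thick, is its widest part (136 x 72 mm); posts and wires above are 70 mm wide over all. Grip it across its width at mid-length (a post stands there), near the top. Either end may face the stop
- reader: rack reader, a grey box fixed on the table, 176 mm (x) by 214 mm (y), its top at 40 mm. Origin: centre of its underside, z up; x points to its back fence, y to its stop block. On top: a pale glass window (at 40.5 mm) in a black sprung frame, frame top 6 mm over it, x -34..43, y -64..83 mm; fence face at x = 52, 22 mm above the top; stop face at y = 84, x 16..50, 27 mm above the top
- reader_seat (a point): the point on the glass, 40.5 mm above the table, where the centre of the rack's underside is when fully home: base plate against the fence (36 mm further in +x) and end against the stop block (68 mm further in +y), the rack's length along y. Axes as the reader's
- reader_frame (a joint): sprung frame round the glass: 0 = up, 6 mm above the glass; 0.006 m = pressed level with the glass, so that the rack lies on the glass. It starts to sink at about 2.7 N and needs 6.3 N when level; the rack's own weight does not press it
- reader_bar (a joint): start bar, 70 mm wide, 11 mm tall, that sticks out 8 mm from the fence just above the glass, at the middle of the rack's place: 0 = out, 0.008 m = level with the fence (rack against it). It starts to move at about 1.4 N and needs 3.8 N when level
- reader_fence: the fixed metal fence at the back of the reader, with the start bar that it carries; axes and origin as the reader's
- reader_glass: the glass window of the reader, with the sprung frame round it; axes and origin as the reader's
- dropper: bystander: brown dropper bottle, 33 mm wide, 106 mm tall; origin at the centre of its underside
- cup: bystander: specimen cup with a white lid, 55 mm wide, 72 mm tall; origin at the centre of its underside
- timer: bystander: bench timer, 64 x 62 x 22 mm; origin at the centre of its underside
- labels: bystander: roll of white labels lying flat, 72 mm wide, 30 mm tall; origin at the centre of its underside
Not all that is in view belongs to the job. There is more than one size of the rack; the job needs the larger.

How it is judged:
On the way:
1. the rack stands upright on the reader's frame (z of rack in the frame of reader between 0.038 and 0.049 m and angle between rack's own z axis and vertical below 0.1 rad and horizontal distance between rack and reader_seat below 0.05 m), for 0.1 s.
At the end, for the whole second after the job is handed in: Robot still holding: rack pressing on glass and frame (over 5 N), frame over 5 mm down; pressing on fence and start bar (over 2.5 N), bar over 6.5 mm in, rack within 2.5 mm of the fence, 4 mm of the stop block, square within 0.04 rad, level within 0.05 rad, at rest (value of joint reader_frame above 0.005 m and contact force between rack and reader_glass above 5 N and contact force between rack and reader_fence above 2.5 N and value of joint reader_bar above 0.0065 m and x of rack in the frame of reader_seat above -0.0025 m and y of rack in the frame of reader_seat between -0.004 and 0.003 m and angle between the x axis of rack and the y axis of reader, either way round below 0.04 rad and angle between rack's own z axis and vertical below 0.05 rad and (contact force between rack and the fingers above 2 N or contact force between rack and the arm above 2 N) and linear speed of rack below 0.02 m/s); the arm keeps its last pose, push and grip.
It fails at once if the rack is pressed on the glass and its frame with more than 45 N (contact force between rack and reader_glass above 45 N).
It fails at once if the rack is tipped so that tubes could slide out (angle between rack's own z axis and vertical above 0.5 rad).
It fails at once if a thing lying around is disturbed (distance of any of dropper, cup, timer, labels from where it was at the start of the episode above 0.03 m).
It also fails if it takes over 48 s, if anything falls off the work surface, if the arm or the gripper's body presses on something with over 40 N, if the wrist force passes 120 N, or if a joint passes its speed limit or range.

### The arm

A 7-joint arm with a two-finger parallel gripper is mounted at the origin on a cart in front of the work surface, level with it; the furniture and walls round the work are solid. World frame = base frame: x ahead of the robot, y to its left, z up, the work surface at z = 0. Lengths are in m, angles in rad, forces in N, time in s.
With the tool pointing down it reaches from about 0.425 to 0.925 m from the base axis. Payload 6.8 kg.
Tool frame: the origin (TCP) lies midway between the tips of the shut fingers; the grasp point (between the pads) lies 19 mm behind it; z points along the fingers, y is the line along which they close (so a half turn about z gives the same grasp; the last joint's range is limited). The gripper opens to 88 mm and grips with 3 to 60 N. Pads are 20 mm wide; open, the fingers measure 115 mm over their backs; the gripper's body (75 mm by 178 mm) begins 61 mm behind the grasp point.
Start: joints at [-1.356, 0.477, 0.022, 1.555, -0.011, 1.109, -0.083], TCP at [0.214, 0.64, 0.223] pointing down, gripper open.
Joint ranges: [-2.96, 2.96], [-0.34, 2.1], [-1.41, 1.46], [0.24, 2.44], [-1.37, 4.51], [0.17, 1.92], [-2.96, 2.96]. Speed limits (rad/s): [2.39, 2.39, 3.14, 3.14, 3.14, 3.14, 3.14].

### API

Orientations are given as [roll, pitch, yaw] about the fixed x, y, z axes, in that order (R = Rz(yaw) Ry(pitch) Rx(roll)).
In Python, from workcell import r, viewer, recognise, outline_of, place_of gives the robot as it stands.
- The arm moves only by the shell command python3 -m inch 'ROWS' [FORCE]. ROWS is JSON, a list of rows, each an object of numbers: "hand": the finger opening in mm, from 0 to 87.8; "tx", "ty", "tz": the shift along the tool's x, y, z in mm; "wx", "wy", "wz": the turn, a rotation vector about the tool's x, y, z in rad. In form: [{"hand": .., "tx": .., "ty": .., "tz": .., "wx": .., "wy": .., "wz": ..}, ...]. A call has 1 to 12 rows; each row is the pose to reach, as a shift and turn from the pose commanded when the call began, along the tool's axes at that moment; what a row does not reach only later rows make up. A row lasts 1/10 s, in which the tool goes at most 50 mm and 8.59 degrees, less where a joint would pass 70% of its speed; a pose out of reach is approached as far as the arm can. A call with a gripper value outside its range is refused whole. The fingers move at their own pace and stop on an object; FORCE is the grip in N (left out, the last holds). Time passes only in rows, so rows that repeat a pose let the fingers close. It gives the time, the measured TCP pose, the force, the opening and the grip force at its end, in the units of the state.
- r.read_state(): the state, without advancing time (a new reading comes with each control period).
- viewer.get_image(name): name is "scene" or "top" or "wrist"; returns (picture, depth): 420x560x3 uint8, red, green, blue; 420x560 float32, m along the optical axis (not along the pixel's ray), 0 where there is no reading.
- viewer.camera_model(name): a dict with "fx", "fy", "cx", "cy" (pixels), "extrinsics" (4x4, takes a point from camera to world coordinates); the wrist camera has in their place "mount" (4x4, takes a point from camera to tool coordinates, whose origin is the TCP and whose axes are the flange's). Camera axes: x right, y down, z forward; pixel columns grow to the right and rows downward; lengths in m; the calibration is good to about 2 mm. The wrist camera is an equidistant fisheye: a pixel r from the principal point sees the ray r / f radians off the axis. A picture is of the moment at which its call begins: read the wrist's pose just before it. camera_model takes no time and is no camera call.
- r.finish_job(): hands the job in; it is judged then, once.
Trained networks look in the newest picture that a camera, given by its name, has taken for a name from the list of things; names that differ only in an ending like _2 or _b are one class to them, and where a whole thing is asked for, a point or a joint stands for the part that bears it (a point fixed in the world has none). Each returns a list of dicts, best first, with "confidence" (0 to 1); they miss things now and then, are a little off and sometimes report something else, mostly with a low value. They report only what shows in the picture. A call takes as long as a camera call. They do not tell look-alikes from the thing itself.
- recognise(camera, target): "rect" ([left, top, width, height] in pixels, round what is visible of it).
- outline_of(camera, target): "pixels" (420x560 bool, what is visible of it) and "rect" ([left, top, width, height] in pixels, round what is visible of it).
- place_of(camera, target): "point" ([column, row] in pixels: a listed point, or the origin of a listed thing).
The state is a dict: "time_s": time; "q": joint angles; "qvel": joint speeds; "joint_efforts": joint torques, N m; "tcp_pos": TCP position; "orientation": TCP orientation; "contact_force": force on the tool from outside, world axes, zero at the start; "moment": the same for the moment, N m; "width": opening from 0.0 (shut) to 1.0 (fully open); "grasp_force": force on a finger pad.
Only numpy, scipy, OpenCV 4.12 (cv2) and the standard library are available. Lean on these libraries where they do the work, as an engineer would, in place of code of your own. Each camera call takes 0.05 s, during which the arm holds its last target. There are 200 camera calls.

## Working session

There is one attempt and no reset: what is moved stays moved. The work goes in short steps, Python scripts to look and compute and a shell command to move; the robot and the scene stay as the last step left them, time stands still between calls to the robot, and variables do not carry over. Pictures are saved under pics/ and viewed, at most 10 in all, crops included, and the job is handed in when it is done.

```bash
mkdir -p pics; ls
cat > h.py <<'E'
import numpy as np, cv2
from workcell import r, viewer, recognise, outline_of, place_of
def save(n,im): cv2.imwrite('pics/'+n,im[:,:,::-1])
def cloud(cam,d):
    m=viewer.camera_model(cam); v,u=np.mgrid[:d.shape[0],:d.shape[1]]
    P=np.stack([(u-m['cx'])/m['fx']*d,(v-m['cy'])/m['fy']*d,d],-1)
    E=np.array(m['extrinsics']); return P@E[:3,:3].T+E[:3,3]
E
cat > a.py <<'E'
from h import *
print(r.read_state())
for c in ('scene','top'):
    im,d=viewer.get_image(c); save(c+'.png',im); np.savez('/tmp/'+c,im=im,d=d)
    for t in ('rack','reader','dropper','cup','timer','labels'):
        print(c,t,[(round(o['confidence'],2),[int(x) for x in o['rect']]) for o in recognise(c,t)][:4])
    for t in ('reader_seat','rack'): print(c,t,[(round(o['confidence'],2),[int(x) for x in o['point']]) for o in place_of(c,t)][:4])
E
python3 a.py
```

```text
pics
{'time_s': 0.0, 'q': array([-1.35611371,  0.47776978,  0.02236743,  1.5563943 , -0.01147696,
        1.10929762, -0.08311514]), 'qvel': array([ 8.38199155e-04, -1.13899322e-03,  6.02605136e-04,  1.46326118e-03,
        2.55314299e-03,  5.25508081e-05, -1.47651070e-03]), 'joint_efforts': array([-2.80805134e-04, -5.82843053e+01,  1.53389499e+00, -2.72612375e+01,
       -5.44692320e-02,  1.69265148e-02,  1.64389762e-04]), 'tcp_pos': array([0.21396785, 0.63958498, 0.22172674]), 'orientation': array([-3.13985955e+00,  1.60941855e-04,  2.81880290e+00]), 'contact_force': array([-0.31928962, -1.01836231,  0.08640714]), 'moment': array([ 0.01809765,  0.01833467, -0.0657429 ]), 'grasp_force': 0.0, 'width': 0.9945356797364991}
scene rack [(0.68, [325, 214, 54, 51]), (0.56, [335, 260, 45, 42])]
scene reader [(0.88, [163, 176, 85, 52])]
scene dropper [(0.84, [287, 187, 13, 31])]
scene cup [(0.92, [252, 211, 19, 32])]
scene timer [(0.7, [172, 164, 16, 11])]
scene labels [(0.84, [418, 266, 30, 31]), (0.73, [170, 163, 17, 14])]
scene reader_seat [(0.74, [202, 192])]
scene rack [(0.8, [356, 290]), (0.66, [353, 251])]
top rack [(0.97, [330, 185, 33, 47]), (0.59, [360, 245, 38, 20])]
top reader [(0.66, [163, 198, 78, 65]), (0.41, [175, 212, 47, 32]), (0.15, [161, 198, 70, 21])]
top dropper []
top cup [(0.84, [263, 224, 17, 21])]
top timer [(0.8, [119, 181, 30, 23])]
top labels [(0.72, [407, 198, 24, 31])]
top reader_seat [(0.59, [193, 225])]
top rack [(0.85, [376, 255]), (0.76, [345, 208])]
```

```bash
cat > b.py <<'E'
from h import *
T=np.load('/tmp/top.npz'); im,d=T['im'],T['d']; P=cloud('top',d); np.save('/tmp/P',P)
c=cv2.resize(im[160:290,100:450],None,fx=2.2,fy=2.2,interpolation=cv2.INTER_CUBIC); save('topcrop.png',c)
S=np.load('/tmp/scene.npz')['im']; save('scenecrop.png',cv2.resize(S[140:320,140:470],None,fx=2.4,fy=2.4,interpolation=cv2.INTER_CUBIC))
for u,v in [(345,208),(376,255),(193,225),(271,234),(134,192),(419,213),(290,300)]: print(u,v,P[v,u].round(3))
for t in ('rack',):
    for cam,PP in (('top',P),):
        for o in outline_of(cam,t):
            m=o['pixels']; Q=PP[m]; Q=Q[(Q[:,2]>.005)]; 
            print(o['confidence'],o['rect'],m.sum(),'zmax',Q[:,2].max(),np.percentile(Q[:,2],95))
            print(cv2.minAreaRect((Q[:,:2]*1000).astype(np.float32)))
# reader box top
z=P[...,2]; m=np.zeros(z.shape,bool); m[190:270,155:250]=1
for lo,hi in ((.035,.044),(.0435,.05),(.055,.075)):
    Q=P[m&(z>lo)&(z<hi)]; print(lo,len(Q), cv2.minAreaRect((Q[:,:2]*1000).astype(np.float32)) if len(Q)>5 else '')
E
python3 b.py
```

```text
345 208 [ 0.556 -0.216  0.039]
376 255 [ 0.413 -0.317  0.01 ]
193 225 [0.49  0.256 0.044]
271 234 [0.462 0.014 0.078]
134 192 [0.597 0.455 0.021]
419 213 [ 0.552 -0.46   0.005]
290 300 [ 0.269 -0.081 -0.738]
0.9 [332.5, 185.0, 30.4, 45.4] 1118 zmax 1.3648501108356124 0.09334129350899549
((434.6682434082031, -153.74090576171875), (111.91761779785156, 453.9297180175781), 59.606868743896484)
0.67 [361.6, 243.5, 36.5, 21.1] 554 zmax 1.3648501108356124 0.06649947238376289
((364.91766357421875, -172.8494415283203), (64.79869842529297, 408.3960266113281), 19.18777084350586)
0.035 2201 ((477.34014892578125, 229.4574737548828), (175.13307189941406, 215.13746643066406), 15.421856880187988)
0.0435 899 ((477.4611511230469, 227.51947021484375), (162.8154296875, 201.6717987060547), 14.6923246383667)
0.055 488 ((513.3875122070312, 236.94430541992188), (70.21359252929688, 218.4938201904297), 17.095787048339844)
```

View pics/scene.png

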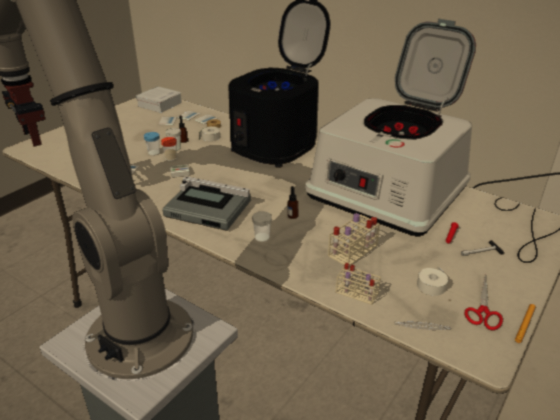

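View pics/topcrop.png

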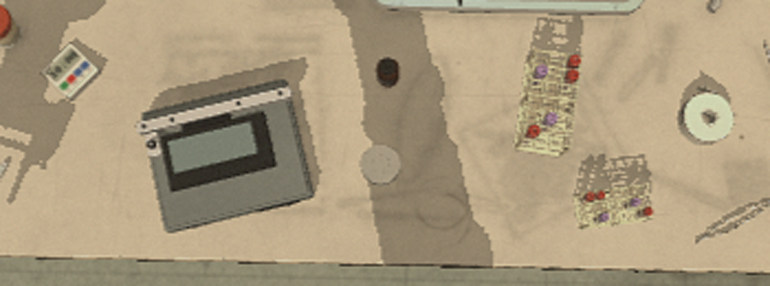

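Two racks: the top picture shows them at (345,208) and (376,255), the scene picture at (353,240) and (358,280). The upper one has caps at 93 mm against 66 mm and is longer, so it fits the 92 mm description. The reader has its fence on the far side and its stop at the left (+y) end, yaw about +0.27. I'll confirm the rack in a crop and fit its pose.

```bash
cat > c.py <<'E'
from h import *
from scipy.optimize import minimize
out=[]
A=[]
for cam in ('top','scene'):
    T=np.load(f'/tmp/{cam}.npz'); P=cloud(cam,T['d']).reshape(-1,3); P=P[T['d'].ravel()>0]
    m=(abs(P[:,0]-.55)<.11)&(abs(P[:,1]+.22)<.085)&(P[:,2]>.012)&(P[:,2]<.1)&(P[:,0]-.46>0); Q=P[m]; A.append(Q)
    for lo,hi in((.012,.1),(.06,.08),(.08,.1)):
        q=Q[(Q[:,2]>lo)&(Q[:,2]<hi)]; print(cam,lo,len(q), cv2.minAreaRect((q[:,:2]*1000).astype(np.float32)) if len(q)>4 else '')
Q=np.vstack(A)
# raster of the rack cloud
im=np.full((500,500,3),255,np.uint8)
for k,q in enumerate(A):
    for p in q: cv2.circle(im,(int(250-(p[1]+.22)*2000),int(250-(p[0]-.55)*2000)),2,[(255,0,0),(0,0,255)][k] if p[2]<.06 else [(255,150,0),(0,180,0)][k],-1)
t=np.load('/tmp/top.npz')['im'][175:275,310:410]; s=np.load('/tmp/scene.npz')['im'][205:305,310:410]
both=np.hstack([cv2.resize(x,(260,260),interpolation=cv2.INTER_CUBIC) for x in (t,s)])
save('rack.png',np.hstack([np.vstack([both[:,:260],both[:,260:]])[:500],im]))
E
python3 c.py
```

```text
top 0.012 667 ((560.427734375, -227.537353515625), (69.45376586914062, 134.32876586914062), 82.26993560791016)
top 0.06 280 ((560.654296875, -227.57608032226562), (68.56965637207031, 133.40829467773438), 81.88219451904297)
top 0.08 140 ((557.6266479492188, -226.205322265625), (57.545196533203125, 126.23027801513672), 81.08535766601562)
scene 0.012 1205 ((558.9118041992188, -227.26870727539062), (74.83267211914062, 141.94296264648438), 80.78893280029297)
scene 0.06 440 ((560.232421875, -226.62847900390625), (70.38900756835938, 139.19668579101562), 82.04412078857422)
scene 0.08 193 ((557.6679077148438, -228.42994689941406), (60.65713882446289, 122.23336791992188), 82.05777740478516)
```

View pics/rack.png

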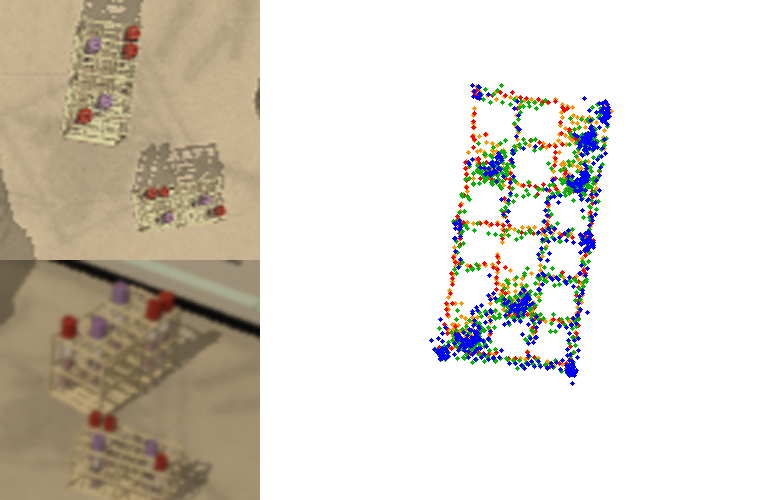

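The crop confirms it: the upper rack is 69 x 134 mm over the wires with five tubes, centre (0.560, -0.227), long axis at yaw -0.14. The picture is sound, so I move.

```bash
cat > go.py <<'E'
import sys
from h import *
from scipy.spatial.transform import Rotation as R
def rel(pos,yaw,roll=np.pi,s=None):
    s=s or r.read_state(); A=R.from_euler('xyz',s['orientation']); B=R.from_euler('xyz',[roll,0,yaw])
    return (A.inv().apply(np.array(pos)-s['tcp_pos'])*1000).round(1),(A.inv()*B).as_rotvec().round(4)
if __name__=='__main__':
    a=[float(x) for x in sys.argv[1:]]
    s=r.read_state(); print(s['time_s'],s['tcp_pos'].round(4),s['orientation'].round(3),s['q'].round(2),s['contact_force'].round(2),s['moment'].round(2),s['width'],s['grasp_force'])
    print(rel(a[:3],a[3]))
E
python3 go.py .46 .2 .22 2.9
```

```text
0.95 [0.2141 0.6402 0.2227] [3.142 0.    2.819] [-1.36  0.48  0.02  1.56 -0.01  1.11 -0.08] [-0.36  0.15  0.13] [-0.01  0.02 -0.07] 0.9991386350531849 0.0
(array([-372.8, -339.4,    2.7]), array([ 0.    ,  0.    , -0.0812]))
```

```bash
python3 -m inch '[{"hand":87.8,"tx":-373,"ty":-339,"tz":0,"wz":-0.08},{"hand":87.8,"tx":-373,"ty":-339,"tz":0,"wz":-0.08},{"hand":87.8,"tx":-373,"ty":-339,"tz":0,"wz":-0.08},{"hand":87.8,"tx":-373,"ty":-339,"tz":0,"wz":-0.08},{"hand":87.8,"tx":-373,"ty":-339,"tz":0,"wz":-0.08},{"hand":87.8,"tx":-373,"ty":-339,"tz":0,"wz":-0.08},{"hand":87.8,"tx":-373,"ty":-339,"tz":0,"wz":-0.08},{"hand":87.8,"tx":-373,"ty":-339,"tz":0,"wz":-0.08},{"hand":87.8,"tx":-373,"ty":-339,"tz":0,"wz":-0.08},{"hand":87.8,"tx":-373,"ty":-339,"tz":0,"wz":-0.08},{"hand":87.8,"tx":-373,"ty":-339,"tz":0,"wz":-0.08},{"hand":87.8,"tx":-373,"ty":-339,"tz":0,"wz":-0.08}]'; python3 go.py .56 -.227 .2 3.0
```

```text
0.95 [0.2141 0.6402 0.2227] [3.142 0.    2.819] [-1.36  0.48  0.02  1.56 -0.01  1.11 -0.08] [-0.36  0.15  0.13] [-0.01  0.02 -0.07] 0.9991386350531849 0.0
(array([-603.1, -712.6,   22.6]), array([ 0.    ,  0.    , -0.1812]))schema error: expected keys hand, tx, ty, tz, wx, wy, wz
```

```bash
python3 -m inch '[{"hand":87.8,"tx":-373,"ty":-339,"tz":0,"wx":0,"wy":0,"wz":-0.08},{"hand":87.8,"tx":-373,"ty":-339,"tz":0,"wx":0,"wy":0,"wz":-0.08},{"hand":87.8,"tx":-373,"ty":-339,"tz":0,"wx":0,"wy":0,"wz":-0.08},{"hand":87.8,"tx":-373,"ty":-339,"tz":0,"wx":0,"wy":0,"wz":-0.08},{"hand":87.8,"tx":-373,"ty":-339,"tz":0,"wx":0,"wy":0,"wz":-0.08},{"hand":87.8,"tx":-373,"ty":-339,"tz":0,"wx":0,"wy":0,"wz":-0.08},{"hand":87.8,"tx":-373,"ty":-339,"tz":0,"wx":0,"wy":0,"wz":-0.08},{"hand":87.8,"tx":-373,"ty":-339,"tz":0,"wx":0,"wy":0,"wz":-0.08},{"hand":87.8,"tx":-373,"ty":-339,"tz":0,"wx":0,"wy":0,"wz":-0.08},{"hand":87.8,"tx":-373,"ty":-339,"tz":0,"wx":0,"wy":0,"wz":-0.08},{"hand":87.8,"tx":-373,"ty":-339,"tz":0,"wx":0,"wy":0,"wz":-0.08},{"hand":87.8,"tx":-373,"ty":-339,"tz":0,"wx":0,"wy":0,"wz":-0.08}]'; python3 go.py .56 -.227 .2 3.0
```

```text
time_s: 2.15
tcp_pos: [0.4609, 0.1991, 0.2228]
orientation: [3.141, 0.0, 2.895]
contact_force: [-1.2, 0.2, 0.0]
width: 1.001
grasp_force: 0.0
2.15 [0.4609 0.1991 0.2228] [3.141 0.    2.895] [-0.72  0.19  0.22  1.97 -0.05  0.98  0.84] [-1.22  0.2   0.02] [0.02 0.05 0.01] 1.00101800170805 0.0
(array([-200. , -389. ,   22.8]), array([ 0.0003,  0.0003, -0.1049]))
```

```bash
python3 -m inch '[{"hand":87.8,"tx":-200,"ty":-389,"tz":0,"wx":0,"wy":0,"wz":-0.105},{"hand":87.8,"tx":-200,"ty":-389,"tz":0,"wx":0,"wy":0,"wz":-0.105},{"hand":87.8,"tx":-200,"ty":-389,"tz":0,"wx":0,"wy":0,"wz":-0.105},{"hand":87.8,"tx":-200,"ty":-389,"tz":0,"wx":0,"wy":0,"wz":-0.105},{"hand":87.8,"tx":-200,"ty":-389,"tz":0,"wx":0,"wy":0,"wz":-0.105},{"hand":87.8,"tx":-200,"ty":-389,"tz":0,"wx":0,"wy":0,"wz":-0.105},{"hand":87.8,"tx":-200,"ty":-389,"tz":0,"wx":0,"wy":0,"wz":-0.105},{"hand":87.8,"tx":-200,"ty":-389,"tz":0,"wx":0,"wy":0,"wz":-0.105},{"hand":87.8,"tx":-200,"ty":-389,"tz":0,"wx":0,"wy":0,"wz":-0.105},{"hand":87.8,"tx":-200,"ty":-389,"tz":20,"wx":0,"wy":0,"wz":-0.105},{"hand":87.8,"tx":-200,"ty":-389,"tz":40,"wx":0,"wy":0,"wz":-0.105},{"hand":87.8,"tx":-200,"ty":-389,"tz":50,"wx":0,"wy":0,"wz":-0.105}]'; python3 go.py .56 -.227 .045 3.0
cat > w.py <<'E'
from h import *
from go import R
s=r.read_state(); im,d=viewer.get_image('wrist'); save('wrist1.png',im)
m=viewer.camera_model('wrist'); v,u=np.mgrid[:420,:560]; x,y=(u-m['cx'])/m['fx'],(v-m['cy'])/m['fy']; th=np.hypot(x,y); k=np.tan(np.minimum(th,1.4))/np.maximum(th,1e-9)
P=np.stack([x*k*d,y*k*d,d],-1); M=np.array(m['mount']); P=P@M[:3,:3].T+M[:3,3]
P=R.from_euler('xyz',s['orientation']).apply(P.reshape(-1,3))+s['tcp_pos']
g=(d.ravel()>0)&(th.ravel()<1.2); P=P[g]
m=(abs(P[:,0]-.56)<.1)&(abs(P[:,1]+.227)<.075)&(P[:,2]>.015)&(P[:,2]<.1)
for lo,hi in((.015,.1),(.06,.08)):
    q=P[m&(P[:,2]>lo)&(P[:,2]<hi)]; print(len(q), cv2.minAreaRect((q[:,:2]*1000).astype(np.float32)) if len(q)>4 else '')
E
python3 w.py
```

```text
time_s: 3.35
tcp_pos: [0.5611, -0.2227, 0.1706]
orientation: [3.14, -0.003, 3.007]
contact_force: [0.3, -0.4, -0.5]
width: 0.998
grasp_force: 0.0
3.35 [ 0.5611 -0.2227  0.1706] [ 3.140e+00 -3.000e-03  3.007e+00] [-0.04  0.44  0.42  1.8  -0.22  0.95  1.91] [ 0.32 -0.37 -0.53] [ 0.02 -0.    0.01] 0.9976210639166467 0.0
(array([  0.2,  -4.6, 125.6]), array([ 0.0014, -0.0025,  0.0066]))
7352 ((560.4794311523438, -229.87799072265625), (68.65574645996094, 133.5250701904297), 82.04015350341797)
3592 ((560.4794311523438, -229.87799072265625), (68.65574645996094, 133.5250701904297), 82.04015350341797)
```

View pics/wrist1.png

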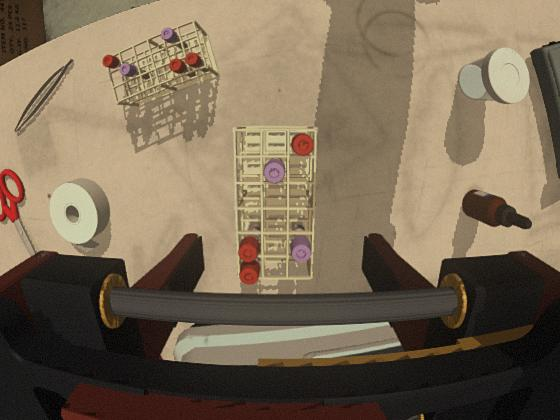

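The wrist picture shows the rack at (275,203), centred between the finger tips; the wrist cloud gives (0.5605, -0.2295), yaw -0.139, in agreement with the top camera. I descend and grip at grasp height of about 62 mm.

```bash
python3 go.py .5603 -.2287 .045 3.003
```

```text
3.4 [ 0.5604 -0.2225  0.1697] [ 3.14  -0.004  3.007] [-0.05  0.44  0.42  1.81 -0.22  0.95  1.91] [-0.15  0.87 -1.35] [ 0.02 -0.02 -0.04] 0.995295072185325 0.0
(array([ -1.2,  -6.3, 124.7]), array([ 0.0014, -0.004 ,  0.0039]))
```

```bash
python3 -m inch '[{"hand":87.8,"tx":-0.5,"ty":-6,"tz":20,"wx":0,"wy":0,"wz":0},{"hand":87.8,"tx":-0.5,"ty":-6,"tz":40,"wx":0,"wy":0,"wz":0},{"hand":87.8,"tx":-0.5,"ty":-6,"tz":50,"wx":0,"wy":0,"wz":0},{"hand":87.8,"tx":-0.5,"ty":-6,"tz":50,"wx":0,"wy":0,"wz":0},{"hand":87.8,"tx":-0.5,"ty":-6,"tz":50,"wx":0,"wy":0,"wz":0}]'; python3 go.py .5603 -.2287 .045 3.003; python3 w.py
```

```text
time_s: 3.9
tcp_pos: [0.5613, -0.2309, 0.1234]
orientation: [3.141, 0.001, 3.005]
contact_force: [0.1, -0.1, 0.1]
width: 1.004
grasp_force: 0.0
3.9 [ 0.5613 -0.2309  0.1234] [3.141e+00 1.000e-03 3.005e+00] [-0.01  0.5   0.4   1.84 -0.25  0.86  1.95] [ 0.09 -0.09  0.07] [-0.01 -0.01  0.  ] 1.0040492679149693 0.0
(array([ 1.4,  2. , 78.4]), array([0.0001, 0.0009, 0.0017]))
10000 ((560.1070556640625, -229.98004150390625), (69.02995300292969, 133.3611602783203), 82.04174041748047)
4863 ((555.1365356445312, -228.9925079345703), (68.7619857788086, 123.06880187988281), 82.19673919677734)
```

```bash
python3 -m inch '[{"hand":87.8,"tx":1,"ty":1,"tz":20,"wx":0,"wy":0,"wz":0},{"hand":87.8,"tx":1,"ty":1,"tz":40,"wx":0,"wy":0,"wz":0},{"hand":87.8,"tx":1,"ty":1,"tz":60,"wx":0,"wy":0,"wz":0},{"hand":87.8,"tx":1,"ty":1,"tz":77,"wx":0,"wy":0,"wz":0},{"hand":87.8,"tx":1,"ty":1,"tz":77,"wx":0,"wy":0,"wz":0},{"hand":75,"tx":1,"ty":1,"tz":77,"wx":0,"wy":0,"wz":0},{"hand":65,"tx":1,"ty":1,"tz":77,"wx":0,"wy":0,"wz":0},{"hand":60,"tx":1,"ty":1,"tz":77,"wx":0,"wy":0,"wz":0},{"hand":60,"tx":1,"ty":1,"tz":77,"wx":0,"wy":0,"wz":0},{"hand":60,"tx":1,"ty":1,"tz":77,"wx":0,"wy":0,"wz":0},{"hand":60,"tx":1,"ty":1,"tz":77,"wx":0,"wy":0,"wz":0}]' 35;python3 go.py .5603 -.2287 .045 3.003
```

```text
time_s: 5.05
tcp_pos: [0.5607, -0.2304, 0.047]
orientation: [3.142, 0.002, 3.004]
contact_force: [-0.3, 0.6, 6.5]
width: 0.784
grasp_force: 35.0
5.05 [ 0.5607 -0.2304  0.047 ] [3.142e+00 2.000e-03 3.004e+00] [ 0.02  0.6   0.35  1.88 -0.31  0.71  1.99] [-0.33  0.55  6.46] [0.25 0.21 0.03] 0.7843896890590307 35.00146508216858
(array([0.6, 1.6, 2. ]), array([0.0001, 0.0021, 0.0008]))
```

Gripped at 69 mm opening. Lift 150 mm, then plan the carry.

```bash
python3 -m inch '[{"hand":60,"tx":0,"ty":0,"tz":-15,"wx":0,"wy":0,"wz":0},{"hand":60,"tx":0,"ty":0,"tz":-40,"wx":0,"wy":0,"wz":0},{"hand":60,"tx":0,"ty":0,"tz":-70,"wx":0,"wy":0,"wz":0},{"hand":60,"tx":0,"ty":0,"tz":-110,"wx":0,"wy":0,"wz":0},{"hand":60,"tx":0,"ty":0,"tz":-150,"wx":0,"wy":0,"wz":0},{"hand":60,"tx":0,"ty":0,"tz":-150,"wx":0,"wy":0,"wz":0},{"hand":60,"tx":0,"ty":0,"tz":-150,"wx":0,"wy":0,"wz":0}]'
cat > reader.py <<'E'
from h import *
from go import R
T=np.load('/tmp/top.npz'); P=np.load('/tmp/P.npy'); z=P[...,2]; m=np.zeros(z.shape,bool); m[190:270,155:250]=1
Q=P[m&(z>.034)&(z<.075)]
res=cv2.minAreaRect((Q[:,:2]*1000).astype(np.float32)); print('all',res)
S=np.load('/tmp/scene.npz'); PS=cloud('scene',S['d']); zz=PS[...,2]; m2=np.zeros(zz.shape,bool); m2[168:235,155:255]=1
for A,n in ((Q,'top'),(PS[m2&(zz>.034)&(zz<.075)],'scene')):
    c,s=np.cos(.269),np.sin(.269)
    for yaw in (.26,.269,.278):
        c,s=np.cos(yaw),np.sin(yaw); L=(A[:,:2]-[.4773,.2295])@np.array([[c,-s],[s,c]])*1000
        b=L[(A[:,2]<.048)]; f=L[A[:,2]>.058]
        print(n,yaw,'box x,y',np.percentile(b,[.5,99.5],axis=0).T.round(1).ravel(),'fence',np.percentile(f,[1,50,99],axis=0).T.round(1).ravel(),'slope',np.polyfit(f[f[:,1]<70][:,1],f[f[:,1]<70][:,0],1)[0].round(4))
    print('z top', np.median(A[(A[:,2]<.048),2]),np.median(A[(A[:,2]>.055),2]))
c,s=np.cos(.269),np.sin(.269); print('seat',.4773+.016*(c-s),.2295+.016*(c+s))
E
python3 reader.py; python3 go.py .44 .21 .197 1.84
```

```text
time_s: 5.75
tcp_pos: [0.56, -0.2304, 0.1971]
orientation: [3.142, 0.002, 3.004]
contact_force: [-1.1, -0.7, -1.1]
width: 0.785
grasp_force: 35.0
all ((478.04144287109375, 227.80606079101562), (175.60684204101562, 218.69436645507812), 15.421856880187988)
top 0.26 box x,y [ -86.1   86.  -105.8  102.5] fence [  19.1   58.7   69.1 -107.4   18.8  105.8] slope -0.0065
top 0.269 box x,y [ -86.1   86.1 -105.9  102.6] fence [  19.9   58.6   68.8 -108.    18.2  105.3] slope 0.0024
top 0.278 box x,y [ -86.1   86.4 -105.7  102.9] fence [  20.8   58.7   68.9 -108.6   17.6  104.8] slope 0.0103
z top 0.04122614767071231 0.06241436906193365
scene 0.26 box x,y [ -91.5   56.1 -108.1   98.9] fence [ -96.6   53.    68.2 -193.3    7.8  107.6] slope 0.4195
scene 0.269 box x,y [ -91.3   55.9 -107.7   99. ] fence [ -98.4   52.9   67.7 -192.5    7.2  107.1] slope 0.4236
scene 0.278 box x,y [ -91.7   56.1 -107.8   99.4] fence [-100.1   52.8   67.6 -191.6    6.7  106.5] slope 0.4325
z top 0.04137620906319511 0.06164699042017496
seat 0.4884723138125653 0.24917687485536166
5.75 [ 0.56   -0.2304  0.1971] [3.142e+00 2.000e-03 3.004e+00] [-0.05  0.41  0.44  1.78 -0.21  0.99  1.91] [-1.09 -0.65 -1.09] [ 0.05  0.   -0.03] 0.7854574958026185 34.99970197677612
(array([ 1.794e+02,  4.197e+02, -3.000e-01]), array([0.0014, 0.002 , 1.1637]))
```

```bash
python3 go.py .4731 .2293 .197 1.839
```

```text
5.75 [ 0.56   -0.2304  0.1971] [3.142e+00 2.000e-03 3.004e+00] [-0.05  0.41  0.44  1.78 -0.21  0.99  1.91] [-1.09 -0.65 -1.09] [ 0.05  0.   -0.03] 0.7854574958026185 34.99970197677612
(array([ 1.493e+02,  4.434e+02, -2.000e-01]), array([0.0014, 0.002 , 1.1647]))
```

```bash
python3 -m inch '[{"hand":60,"tx":10,"ty":30,"tz":0,"wx":0,"wy":0,"wz":0.08},{"hand":60,"tx":23,"ty":68,"tz":0,"wx":0,"wy":0,"wz":0.18},{"hand":60,"tx":37,"ty":109,"tz":0,"wx":0,"wy":0,"wz":0.29},{"hand":60,"tx":51,"ty":151,"tz":0,"wx":0,"wy":0,"wz":0.40},{"hand":60,"tx":65,"ty":193,"tz":0,"wx":0,"wy":0,"wz":0.51},{"hand":60,"tx":79,"ty":235,"tz":0,"wx":0,"wy":0,"wz":0.62},{"hand":60,"tx":93,"ty":277,"tz":0,"wx":0,"wy":0,"wz":0.73},{"hand":60,"tx":107,"ty":319,"tz":0,"wx":0,"wy":0,"wz":0.84},{"hand":60,"tx":121,"ty":361,"tz":0,"wx":0,"wy":0,"wz":0.95},{"hand":60,"tx":135,"ty":400,"tz":0,"wx":0,"wy":0,"wz":1.05},{"hand":60,"tx":144,"ty":429,"tz":0,"wx":0,"wy":0,"wz":1.12},{"hand":60,"tx":149,"ty":443,"tz":0,"wx":0,"wy":0,"wz":1.164}]'; python3 go.py .4731 .2293 .197 1.839
```

```text
time_s: 6.95
tcp_pos: [0.4708, 0.2321, 0.1941]
orientation: [-3.139, 0.0, 1.842]
contact_force: [0.2, -0.3, -0.9]
width: 0.788
grasp_force: 35.0
6.95 [0.4708 0.2321 0.1941] [-3.139  0.     1.842] [-1.    0.28  0.51  1.97 -0.17  0.93 -0.13] [ 0.18 -0.35 -0.87] [-0.07  0.   -0.01] 0.788262408961706 34.99859154224396
(array([-3.3,  1.5, -2.9]), array([-0.0029,  0.0004,  0.0028]))
```

```bash
cat > look.py <<'E'
import sys
from h import *
n=sys.argv[1]
im,d=viewer.get_image('top'); t=im[165:285,140:300].copy(); P=cloud('top',d).reshape(-1,3)
s=viewer.get_image('scene')[0][130:270,130:310]
save(n,np.hstack([cv2.resize(t,(400,300),interpolation=cv2.INTER_CUBIC),cv2.resize(s,(386,300),interpolation=cv2.INTER_CUBIC)]))
E
python3 look.py look1.png; python3 go.py .4731 .2293 .097 1.839
```

```text
7.05 [0.4711 0.2312 0.1942] [-3.139e+00  1.000e-03  1.844e+00] [-1.    0.28  0.51  1.97 -0.17  0.93 -0.13] [ 1.01  0.44 -1.51] [-0.07  0.03 -0.02] 0.7842499324682577 35.00034749507904
(array([-2.3,  1.7, 97.2]), array([-0.0028,  0.0007,  0.0053]))
```

View pics/look1.png

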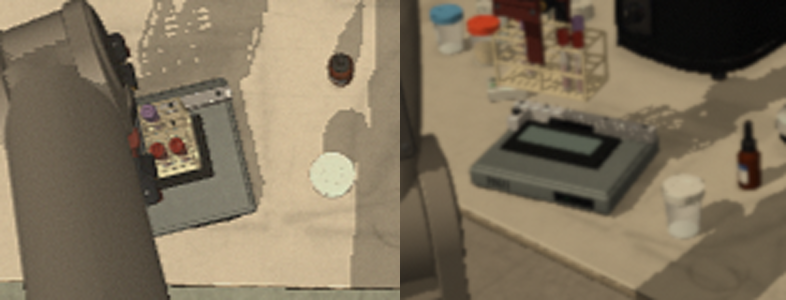

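The rack is held upright over the reader (top at (165,140), scene at (550,50)), and nothing else has moved. In tool axes, +x is the stop, +y the fence, +z down. Lowering to about 4 mm above the frame.

```bash
python3 -m inch '[{"hand":60,"tx":-1,"ty":1,"tz":25,"wx":0,"wy":0,"wz":0},{"hand":60,"tx":-1,"ty":1,"tz":55,"wx":0,"wy":0,"wz":0},{"hand":60,"tx":-1,"ty":1,"tz":80,"wx":0,"wy":0,"wz":0},{"hand":60,"tx":-1,"ty":1,"tz":93,"wx":0,"wy":0,"wz":0},{"hand":60,"tx":-1,"ty":1,"tz":95,"wx":0,"wy":0,"wz":0},{"hand":60,"tx":-1,"ty":1,"tz":95,"wx":0,"wy":0,"wz":0},{"hand":60,"tx":-1,"ty":1,"tz":95,"wx":0,"wy":0,"wz":0}]'; python3 go.py .4731 .2293 .0935 1.839
```

```text
time_s: 7.75
tcp_pos: [0.4751, 0.2284, 0.1017]
orientation: [3.14, -0.001, 1.839]
contact_force: [-0.4, 0.6, -1.7]
width: 0.783
grasp_force: 35.0
7.75 [0.4751 0.2284 0.1017] [ 3.140e+00 -1.000e-03  1.839e+00] [-0.93  0.42  0.46  2.04 -0.27  0.74 -0.04] [-0.41  0.64 -1.65] [-0.09  0.04  0.03] 0.7832683973823129 34.99970018863678
(array([ 1.4, -1.7,  8.2]), array([ 0.0017, -0.0006,  0.0004]))
```

```bash
python3 -m inch '[{"hand":60,"tx":0,"ty":0,"tz":5,"wx":0,"wy":0,"wz":0},{"hand":60,"tx":0,"ty":0,"tz":8,"wx":0,"wy":0,"wz":0},{"hand":60,"tx":0,"ty":0,"tz":8,"wx":0,"wy":0,"wz":0},{"hand":60,"tx":0,"ty":0,"tz":8,"wx":0,"wy":0,"wz":0}]'; python3 -m inch '[{"hand":60,"tx":0,"ty":0,"tz":1,"wx":0,"wy":0,"wz":0},{"hand":60,"tx":0,"ty":0,"tz":1,"wx":0,"wy":0,"wz":0},{"hand":60,"tx":0,"ty":0,"tz":1,"wx":0,"wy":0,"wz":0}]'
```

```text
time_s: 8.15
tcp_pos: [0.4745, 0.2287, 0.093]
orientation: [3.141, -0.0, 1.84]
contact_force: [0.4, 1.1, 0.4]
width: 0.787
grasp_force: 35.0
time_s: 8.45
tcp_pos: [0.4745, 0.2287, 0.0919]
orientation: [3.141, -0.0, 1.84]
contact_force: [1.3, 0.9, 1.0]
width: 0.782
grasp_force: 35.0
```

The rack rests on the frame at about 2.7 N. Slide most of the way to the corner.

```bash
python3 -m inch '[{"hand":60,"tx":4,"ty":3,"tz":-0.5,"wx":0,"wy":0,"wz":0},{"hand":60,"tx":8,"ty":6,"tz":-0.5,"wx":0,"wy":0,"wz":0},{"hand":60,"tx":11,"ty":8,"tz":-0.5,"wx":0,"wy":0,"wz":0},{"hand":60,"tx":11,"ty":8,"tz":-0.5,"wx":0,"wy":0,"wz":0},{"hand":60,"tx":11,"ty":8,"tz":-0.5,"wx":0,"wy":0,"wz":0}]'
cat > f.py <<'E'
from h import *
from go import R
s=r.read_state(); A=R.from_euler('xyz',s['orientation']).inv()
yaw=.268;c,k=np.cos(yaw),np.sin(yaw); p=s['tcp_pos'][:2]-[.4775,.2285]
print('t',s['time_s'],'tool force stop,fence,down',A.apply(-s['contact_force']).round(1),'mom',A.apply(s['moment']).round(2),'local mm',((c*p[0]+k*p[1])*1e3).round(1),((-k*p[0]+c*p[1])*1e3).round(1),'z',s['tcp_pos'][2].round(4),'rpy',s['orientation'].round(3))
E
python3 f.py
python3 -m inch '[{"hand":60,"tx":1,"ty":0,"tz":0,"wx":0,"wy":0,"wz":0},{"hand":60,"tx":2,"ty":0,"tz":0,"wx":0,"wy":0,"wz":0},{"hand":60,"tx":2,"ty":0,"tz":0,"wx":0,"wy":0,"wz":0},{"hand":60,"tx":2,"ty":0,"tz":0,"wx":0,"wy":0,"wz":0}]' >/dev/null; python3 f.py
python3 -m inch '[{"hand":60,"tx":1,"ty":0,"tz":0,"wx":0,"wy":0,"wz":0},{"hand":60,"tx":1.5,"ty":0,"tz":0,"wx":0,"wy":0,"wz":0},{"hand":60,"tx":1.5,"ty":0,"tz":0,"wx":0,"wy":0,"wz":0},{"hand":60,"tx":1.5,"ty":0,"tz":0,"wx":0,"wy":0,"wz":0}]' >/dev/null; python3 f.py
```

```text
time_s: 8.95
tcp_pos: [0.4792, 0.2418, 0.0922]
orientation: [3.141, -0.001, 1.84]
contact_force: [-0.1, 1.2, 1.5]
width: 0.781
grasp_force: 35.0
t 8.95 tool force stop,fence,down [-1.2 -0.3  1.5] mom [-0.01  0.19  0.03] local mm 5.2 12.4 z 0.0922 rpy [ 3.141e+00 -1.000e-03  1.840e+00]
t 9.35 tool force stop,fence,down [ 0.3 -0.   0.6] mom [-0.16 -0.41 -0.01] local mm 4.9 13.5 z 0.0922 rpy [3.141 0.    1.84 ]
t 9.75 tool force stop,fence,down [3.6 0.8 2.5] mom [-0.07 -0.91  0.01] local mm 4.7 14.7 z 0.0921 rpy [-3.141  0.     1.839]
```

```bash
python3 -m inch '[{"hand":60,"tx":1,"ty":0,"tz":0,"wx":0,"wy":0,"wz":0},{"hand":60,"tx":1,"ty":0,"tz":0,"wx":0,"wy":0,"wz":0},{"hand":60,"tx":1,"ty":0,"tz":0,"wx":0,"wy":0,"wz":0}]' >/dev/null; python3 f.py
python3 -m inch '[{"hand":60,"tx":0,"ty":2,"tz":0,"wx":0,"wy":0,"wz":0},{"hand":60,"tx":0,"ty":4,"tz":0,"wx":0,"wy":0,"wz":0},{"hand":60,"tx":0,"ty":4,"tz":0,"wx":0,"wy":0,"wz":0},{"hand":60,"tx":0,"ty":4,"tz":0,"wx":0,"wy":0,"wz":0}]' >/dev/null; python3 f.py
python3 look.py look2.png
```

```text
t 10.05 tool force stop,fence,down [7.5 0.5 4.1] mom [ 0.1  -1.4   0.06] local mm 4.7 14.8 z 0.0922 rpy [-3.141e+00  1.000e-03  1.839e+00]
t 10.45 tool force stop,fence,down [5.3 3.9 2.8] mom [ 0.98 -1.32 -0.11] local mm 6.7 14.9 z 0.0915 rpy [-3.137e+00  2.000e-03  1.839e+00]
```

View pics/look2.png

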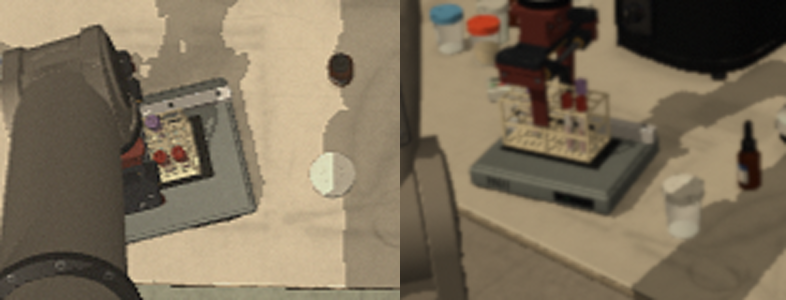

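Stop contact is confirmed: 4 N/mm, position fixed at 14.8. The start bar has just been met. The picture shows the rack flat and upright in the corner region. Push on to the fence.

```bash
python3 -m inch '[{"hand":60,"tx":-0.5,"ty":2,"tz":0,"wx":0,"wy":0,"wz":0},{"hand":60,"tx":-0.5,"ty":4,"tz":0,"wx":0,"wy":0,"wz":0},{"hand":60,"tx":-0.5,"ty":4,"tz":0,"wx":0,"wy":0,"wz":0}]' >/dev/null; python3 f.py
python3 -m inch '[{"hand":60,"tx":0,"ty":2,"tz":0,"wx":0,"wy":0,"wz":0},{"hand":60,"tx":0,"ty":3,"tz":0,"wx":0,"wy":0,"wz":0},{"hand":60,"tx":0,"ty":3,"tz":0,"wx":0,"wy":0,"wz":0}]' >/dev/null; python3 f.py
```

```text
t 10.85 tool force stop,fence,down [5.  4.6 2.6] mom [ 1.32 -1.08 -0.05] local mm 10.0 14.8 z 0.0912 rpy [-3.136e+00  1.000e-03  1.840e+00]
t 11.15 tool force stop,fence,down [4.6 6.6 3.4] mom [ 1.67 -1.17 -0.06] local mm 12.3 14.8 z 0.091 rpy [-3.134e+00  1.000e-03  1.840e+00]
```

```bash
python3 -m inch '[{"hand":60,"tx":0,"ty":1,"tz":0,"wx":0,"wy":0,"wz":0},{"hand":60,"tx":0,"ty":2,"tz":0,"wx":0,"wy":0,"wz":0},{"hand":60,"tx":0,"ty":2,"tz":0,"wx":0,"wy":0,"wz":0}]' >/dev/null; python3 f.py
python3 -m inch '[{"hand":60,"tx":0,"ty":1,"tz":0,"wx":0,"wy":0,"wz":0},{"hand":60,"tx":0,"ty":1.5,"tz":0,"wx":0,"wy":0,"wz":0},{"hand":60,"tx":0,"ty":1.5,"tz":0,"wx":0,"wy":0,"wz":0}]' >/dev/null; python3 f.py
```

```text
t 11.45 tool force stop,fence,down [4.8 7.2 3.5] mom [ 1.77 -1.08 -0.03] local mm 14.0 14.8 z 0.0909 rpy [-3.134e+00  2.000e-03  1.840e+00]
t 11.75 tool force stop,fence,down [4.  6.3 4. ] mom [ 1.92 -1.03 -0.07] local mm 15.2 14.8 z 0.0908 rpy [-3.133e+00  2.000e-03  1.840e+00]
```

```bash
python3 -m inch '[{"hand":60,"tx":0,"ty":1,"tz":0,"wx":0,"wy":0,"wz":0},{"hand":60,"tx":0,"ty":1.5,"tz":0,"wx":0,"wy":0,"wz":0},{"hand":60,"tx":0,"ty":1.5,"tz":0,"wx":0,"wy":0,"wz":0}]' >/dev/null; python3 f.py
python3 -m inch '[{"hand":60,"tx":0,"ty":1,"tz":1.5,"wx":0,"wy":0,"wz":0},{"hand":60,"tx":0,"ty":1,"tz":1.5,"wx":0,"wy":0,"wz":0},{"hand":60,"tx":0,"ty":1,"tz":1.5,"wx":0,"wy":0,"wz":0}]' >/dev/null; python3 f.py
```

```text
t 12.05 tool force stop,fence,down [3.8 7.8 4. ] mom [ 1.99 -1.05 -0.05] local mm 16.5 14.8 z 0.0908 rpy [-3.133e+00  2.000e-03  1.840e+00]
t 12.35 tool force stop,fence,down [4.8 8.5 6.2] mom [ 2.36 -1.09  0.13] local mm 17.2 14.7 z 0.0893 rpy [-3.132e+00  1.000e-03  1.839e+00]
```

```bash
python3 -m inch '[{"hand":60,"tx":0,"ty":1,"tz":1.5,"wx":0,"wy":0,"wz":0},{"hand":60,"tx":0,"ty":1,"tz":2,"wx":0,"wy":0,"wz":0},{"hand":60,"tx":0,"ty":1,"tz":2,"wx":0,"wy":0,"wz":0}]' >/dev/null; python3 f.py
python3 -m inch '[{"hand":60,"tx":0,"ty":1,"tz":1.5,"wx":0,"wy":0,"wz":0},{"hand":60,"tx":0,"ty":1,"tz":1.5,"wx":0,"wy":0,"wz":0},{"hand":60,"tx":0,"ty":1,"tz":1.5,"wx":0,"wy":0,"wz":0}]' >/dev/null; python3 f.py
```

```text
t 12.65 tool force stop,fence,down [ 4.7 13.5 12.2] mom [ 3.29 -1.11  0.19] local mm 17.3 14.7 z 0.0877 rpy [-3.130e+00  1.000e-03  1.839e+00]
t 12.95 tool force stop,fence,down [ 4.8 20.9 30.4] mom [ 5.19 -1.28  0.13] local mm 17.4 14.7 z 0.0875 rpy [-3.128  0.     1.839]
```

```bash
python3 -m inch '[{"hand":60,"tx":0,"ty":-0.5,"tz":-0.7,"wx":0,"wy":0,"wz":0},{"hand":60,"tx":0,"ty":-0.5,"tz":-0.7,"wx":0,"wy":0,"wz":0},{"hand":60,"tx":0,"ty":-0.5,"tz":-0.7,"wx":0,"wy":0,"wz":0},{"hand":60,"tx":0,"ty":-0.5,"tz":-0.7,"wx":0,"wy":0,"wz":0}]' >/dev/null; python3 f.py
python3 look.py look3.png; python3 f.py
```

```text
t 13.35 tool force stop,fence,down [ 5.6 16.7 22.4] mom [ 4.26 -1.19  0.12] local mm 17.3 14.7 z 0.0876 rpy [-3.129e+00  1.000e-03  1.839e+00]
t 13.45 tool force stop,fence,down [ 4.3 17.4 21.7] mom [ 4.28 -1.1   0.1 ] local mm 17.4 14.7 z 0.0876 rpy [-3.129e+00  1.000e-03  1.839e+00]
```

View pics/look3.png

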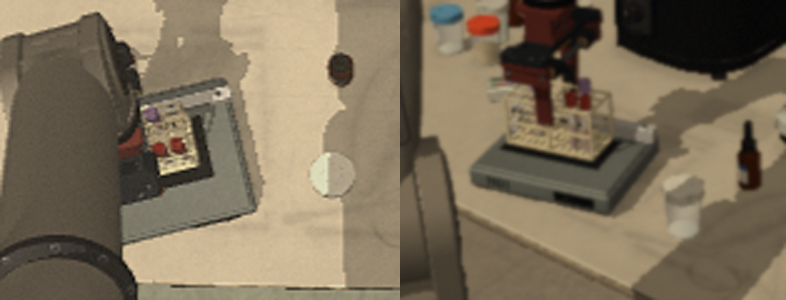

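All checks agree:
- **Height:** TCP z is 0.0876 against 0.0875 expected on the glass, and the rack rises no further down under extra push.
- **Contacts:** fence and stop positions stay fixed under load.
- **Forces:** about 22 N down, 17 N to the fence, 5 N to the stop.

The picture shows the rack upright in the corner, with the cup and dropper untouched.

```bash
python3 -c "
from workcell import r; print(r.finish_job())"
```

```text
the job is handed in; nothing more can be done
None
```

The job is handed in: the larger rack is held flat on the glass, tight against the fence and the stop block, at about 22 N down and 17 N towards the fence; no verdict came back.

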